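Open the combination-locked tool box

TASK

Open the locked grey tool box: first turn the left dial to its three-dot mark, then the right dial to its two-dot mark, and then slide the cover fully open, away from the robot, and let go. The lock is worn, so each dial's true spot lies up to about 14 degrees to either side of its mark: turn slowly across it and feel for the place where the dial catches and the spring-loaded cover jumps forward, and stop there without forcing the dial. Leave the tape measure, the pencil and the wooden offcut where they lie.

Things in the scene. Friction and masses are not known exactly. Their poses are not given: they have to be found in the camera images.
- lockbox: grey steel box fixed on the table, 255 (x) by 240 mm (y). Origin on the table under the near edge of the lock plate; x away from the robot, y left, yaw up to 0.3. Near side (x -140 to 0): tray with sliding cover, 45 mm tall. Far side (x 0 to 115): lock housing, flat top plate 56 mm high with two dials, axes at x 42, y +58 (left) and -58 mm (right)
- grip_left (a point): centre of the left dial, 30 mm above the lock plate (z 0.086), the height to grip; x axis along the bar to its pointer end, z up. Black knob: 46 mm disc, 11.5 mm tall, with an upright bar 42 mm long, 12 mm thick, its top 42.5 mm above the plate; grip across the 12 mm. A light line on top and a small light pointer at the foot show the pointer end
- grip_right (a point): centre of the right dial, 30 mm above the lock plate (z 0.086), the height to grip; x axis along the bar to its pointer end, z up. Black knob: 46 mm disc, 11.5 mm tall, with an upright bar 42 mm long, 12 mm thick, its top 42.5 mm above the plate; grip across the 12 mm. A light line on top and a small light pointer at the foot show the pointer end
- dial_left (a joint): angle of the left dial, rad, counter-clockwise positive from above, -1.2 to 1.2; 0: pointer along the box's x. Marks of 1, 2, 3, 4 dots at 0.9, 0.3, -0.3, -0.9. Code: 3 dots, -0.3; the true catch is hidden within 0.25 of that. Starts at 0.4 to 0.85: turn clockwise. Turns with 0.04 to 0.15 N m until it catches, then is trapped (see fences)
- dial_right (a joint): angle of the right dial, rad, counter-clockwise positive from above, -1.2 to 1.2; 0: pointer along the box's x. Marks of 1, 2, 3, 4 dots at 0.9, 0.3, -0.3, -0.9. Code: 2 dots, +0.3; the true catch is hidden within 0.25 of that. Starts at -0.85 to -0.4: turn counter-clockwise. Its fence reaches it only after the left dial has caught; it can be felt only then
- mark_left (a point): short raised black line on the lock plate at the left dial's three-dot mark (black dots, 6 mm, just outside it), 30 mm from the dial's axis
- mark_right (a point): short raised black line on the lock plate at the right dial's two-dot mark (black dots, 6 mm, just outside it), 30 mm from the dial's axis
- cover (a joint): travel of the cover along the box's x, m: 0 to 0.003 locked shut, 0.08 fully open (end stop). A spring pushes it open: it jumps to about 0.009 when the left dial catches and to about 0.02 to 0.04 when the right one does; from there it needs a push of 7 N, plus 1.5 N per cm/s of speed, and stays where it is left
- cover_handle (a point): middle of the dark steel pull bar on the cover, 66 mm above the table; the bar lies along the box's y, 60 mm long, 12 mm thick (x), from 52 to 78 mm above the table, on two feet on the cover (top at 42 mm); at box x -115 mm when shut, -35 mm when fully open. Grip it across or push its near side
- fences: two fences on the cover's far edge, hidden in the housing, moving with it; origin: the box's when shut. The spring presses each on a slotted cam (radius 22 mm) under its dial. The slot takes it within about 0.1 rad of the catch (felt from 0.2 before it) and traps the dial; near it turn below 0.15 rad/s; turning on by more than about 0.15 rad or with over 0.25 N m forces the lock
- tape_measure: tape measure, 35x93x66 mm, loose beside the box on the right; origin under its middle; bystander
- offcut_2: wooden offcut, 45x90x36 mm, loose beside the box on the left; origin under its middle; bystander
- carpenter_pencil: flat pencil, 14x178x8 mm, loose on the table before the box; origin under its middle; bystander

How it is judged:
On the way, in this order (a step that is already met when the one before it is completed fails the run):
1. the left dial is turned to where the cover jumps part-way (value of joint cover above 0.005 m), for 0.2 s.
2. the right dial frees the cover, which springs ajar (value of joint cover above 0.018 m), for 0.2 s.
3. the cover is slid fully open (value of joint cover above 0.072 m), for 0.2 s.
At the end, for the whole second after the job is handed in: The cover is at least 72 mm open (of 80 mm) and still (value of joint cover above 0.072 m and velocity of joint cover below 0.01 m/s); the robot touches nothing.
It fails at once if the lock is forced: more than 24 N on the fences, by turning a caught dial on or shoving a locked cover (contact force between fences and anything else above 24 N).
It fails at once if the tape measure, the offcut or the pencil is moved more than 30 mm (distance of any of tape_measure, offcut_2, carpenter_pencil from where it was at the start of the episode above 0.03 m).
It also fails if it takes over 72 s, if anything falls off the work surface, if the arm or the gripper's body presses on something with over 40 N, if the wrist force passes 120 N, or if a joint passes its speed limit or range.

ROBOT

A 6-joint arm with a two-finger parallel gripper is mounted at the origin on the work surface; the furniture and walls round the work are solid. World frame = base frame: x ahead of the robot, y to its left, z up, the work surface at z = 0. Lengths are in m, angles in rad, forces in N, time in s.
With the tool pointing down it reaches from about 0.25 to 0.725 m from the base axis. Payload 4 kg.
Tool frame: the origin (TCP) lies midway between the tips of the shut fingers; the grasp point (between the pads) lies 19 mm behind it; z points along the fingers, y is the line along which they close (so a half turn about z gives the same grasp; the last joint's range is limited). The gripper opens to 85 mm and grips with 20 to 120 N. Pads are 22 mm wide; open, the fingers measure 114 mm over their backs; the gripper's body (76 mm by 85 mm) begins 54 mm behind the grasp point. The pads swing forward as they close: fully open they stand 13 mm farther back than shut.
Start: joints at [-1.349, 0.241, 0.005, 1.335, 0, 1.571], TCP at [0.11, -0.488, 0.231] pointing down, gripper open.
Joint ranges: [-2.72, 2.72], [-1.05, 1.87], [-1.09, 1.28], [-1.99, 2.15], [-1.42, 1.44], [-3.14, 3.14]. Speed limits (rad/s): [2.79, 2.79, 3.14, 3.14, 3.14, 3.14].

INTERFACE

Orientations are given as a unit quaternion [w, x, y, z].
In Python, from plant import robot gives the robot as it stands. The module is installed in compiled form; this text tells all that it offers.
- The arm moves only by the tool carry_out, never from a script. Its argument "increments" is a list of rows, each a list of 7 numbers: the shift along the tool's x, y, z in normalised numbers (1 is 750 mm), then the turn, a rotation vector about the tool's x, y, z in fractions of the full range, 1 being pi rad, then the opening, from 0 (shut) to 1 (fully open). A call has 1 to 12 rows; each row is the pose to reach, as a shift and turn from the pose commanded when the call began, along the tool's axes at that moment; what a row does not reach only later rows make up. A row lasts 1/8 s, in which the tool goes at most 62.5 mm and 10.7 degrees, less where a joint would pass 70% of its speed; a pose out of reach is approached as far as the arm can. A call with a gripper value outside its range is refused whole. The fingers move at their own pace and stop on an object; "force" is the grip in N (left out, the last holds). Time passes only in rows, so rows that repeat a pose let the fingers close. It gives the time, the measured TCP pose, the force, the opening and the grip force at its end, in the units of the state.
- robot.sense(): the state, without advancing time (a new reading comes with each control period).
- robot.capture(name): name is "scene" or "top"; returns a dict with "frame" (480x640x3 uint8, red, green, blue), "z_map" (480x640 float32, m along the optical axis (not along the pixel's ray), 0 where there is no reading), "fx", "fy", "cx", "cy" (pixels), "pose" (4x4, takes a point from camera to world coordinates). Camera axes: x right, y up, looking along -z (the intrinsics and any distortion apply to the point x, -y, -z); pixel columns grow to the right and rows downward; lengths in m; the calibration is good to about 2 mm. A picture is of the moment at which its call begins.
- robot.hand_in(): hands the job in; it is judged then, once.
The state is a dict: "t": time; "q": joint angles; "joint_velocities": joint speeds; "joint_torque": joint torques, N m; "eef_pos": TCP position; "tcp_rot": TCP orientation; "wrist_force": force on the tool from outside, world axes, zero at the start; "torque": the same for the moment, N m; "gripper_width": finger opening in m; "grasp_force": force on a finger pad.
Only numpy, scipy, OpenCV 4.12 (cv2) and the standard library are available. Lean on these libraries where they do the work, as an engineer would, in place of code of your own. Each camera call takes 0.05 s, during which the arm holds its last target. There are 200 camera calls.

## Working session

There is one attempt and no reset: what is moved stays moved. The work goes in short steps, Python scripts to look and compute and a tool call to move; the robot and the scene stay as the last step left them, time stands still between calls to the robot, and variables do not carry over. Pictures are saved under pics/ and viewed, at most 10 in all, crops included, and the job is handed in when it is done.

Besides the shell and the picture viewer there is one more tool, called after "Call:" as a command line: name --pt "numbers of a row" for each row, then --argument value for the rest. carry_out: Moves the arm, as the interface text tells. Its arguments: {"type":"object","properties":{"increments":{"type":"array","items":{"type":"array","items":{"type":"number"}}},"force":{"type":"number"}},"required":["increments"]}

```bash
mkdir -p pics
python3 - <<'E'
from plant import robot
import cv2,numpy as np
s=robot.sense();print(s)
for n in("top","scene"):
    c=robot.capture(n);cv2.imwrite(f"pics/{n}0.png",c["frame"][:,:,::-1]);np.savez(f"{n}0.npz",**c)
    print(n,c["fx"],c["cx"],c["cy"],c["pose"].round(3).tolist(),[k for k in c])
E
```

```text
{'t': 0.0, 'q': array([-1.34900158e+00,  2.41433041e-01,  3.70775327e-03,  1.33520164e+00,
        1.52943243e-05,  1.57078826e+00]), 'joint_velocities': array([ 0.00067868,  0.00063531, -0.00125558, -0.00084318, -0.00090393,
       -0.00200767]), 'joint_torque': array([-1.30714416e-04, -3.72324085e+01,  2.52403754e+01,  1.69214403e-02,
        7.17513217e-05,  6.42366842e-06]), 'eef_pos': array([ 0.10985382, -0.48712542,  0.23039666]), 'tcp_rot': array([-1.05960123e-03,  9.93856176e-01,  1.10674144e-01, -1.10292335e-04]), 'wrist_force': array([ 0.60740628,  0.20752502, -0.02135735]), 'torque': array([-0.01699555, -0.01126307, -0.05870735]), 'grasp_force': 0.0, 'gripper_width': 0.08515853867881051}
top 544.7194863577131 318.8039994750221 232.17302169200883 [[0.022, 0.999, -0.036, 0.504], [-0.999, 0.02, -0.037, -0.011], [-0.036, 0.037, 0.999, 1.063], [0.0, 0.0, 0.0, 1.0]] ['frame', 'z_map', 'fx', 'fy', 'cx', 'cy', 'pose']
scene 594.4257603562232 330.9504472735841 232.24153102845636 [[-0.906, 0.316, -0.281, 0.266], [-0.422, -0.661, 0.62, 0.654], [0.01, 0.681, 0.732, 0.803], [0.0, 0.0, 0.0, 1.0]] ['frame', 'z_map', 'fx', 'fy', 'cx', 'cy', 'pose']
```

View pics/top0.png

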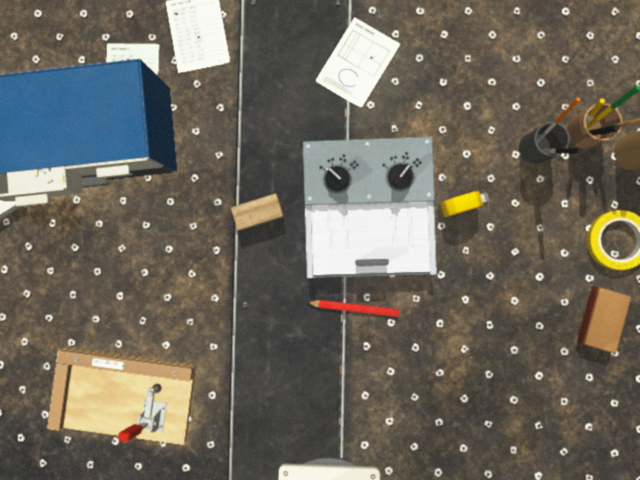

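The top view shows the box at around (370,207). The left dial is at (337,178) with its pointer up-left, and the right dial is at (401,177) with its pointer up-right. The handle is at (372,262) and the pencil at (355,308). The offcut is at (257,212) and the tape at (463,203). Next I measure these with depth.

```bash
cat > h.py <<'E'
import numpy as np,cv2
def cloud(c):
    v,u=np.mgrid[:480,:640];z=c["z_map"].astype(float)
    p=np.stack([(u-c["cx"])/c["fx"]*z,-(v-c["cy"])/c["fy"]*z,-z,np.ones_like(z)],-1)
    w=(p@np.asarray(c["pose"]).T)[...,:3];w[z==0]=np.nan;return w
def proj(c,P):
    q=np.linalg.inv(c["pose"])@np.r_[P,1];return np.array([c["cx"]+c["fx"]*q[0]/-q[2],c["cy"]+c["fy"]*q[1]/q[2]])
def ortho(c,cen,yaw,z,half,s):  # image: up=box x, left=box y, s px/m
    o=[(half,half),(half,-half),(-half,-half),(-half,half)];R=np.array([[np.cos(yaw),-np.sin(yaw)],[np.sin(yaw),np.cos(yaw)]])
    src=np.float32([proj(c,np.r_[cen+R@np.array(a),z]) for a in o])
    n=2*half*s;return cv2.warpPerspective(c["frame"],cv2.getPerspectiveTransform(src,np.float32([[0,0],[n,0],[n,n],[0,n]])),(int(n),int(n)),flags=cv2.INTER_CUBIC)
E
python3 - <<'E'
from h import *
for n in("top","scene"):
    c=dict(np.load(n+"0.npz"));w=cloud(c)
    roi=(w[...,0]>.3)&(w[...,0]<.68)&(w[...,1]>-.3)&(w[...,1]<.12)
    print(n)
    for lo,hi in((.05,.062),(.07,.084),(.09,.104),(.02,.041)):
        m=(roi&(w[...,2]>lo)&(w[...,2]<hi)).astype(np.uint8)
        k,l,st,_=cv2.connectedComponentsWithStats(m)
        for i in range(1,k):
            if st[i,4]<12: continue
            P=w[l==i];r=cv2.minAreaRect(P[:,:2].astype(np.float32)*1000)
            print(lo,st[i,4],P.mean(0).round(4),np.round(r[0],1),np.round(r[1],1),round(r[2],1),'zmed',np.median(P[:,2]).round(4))
E
```

```text
top
0.05 4826 [ 0.6369 -0.0594  0.0564] [638.6 -62.5] [ 87.9 241.2] 1.3 zmed 0.0564
0.05 163 [ 0.5942 -0.2214  0.0569] [ 596.5 -229.2] [34.  47.9] 17.4 zmed 0.057
0.05 66 [ 0.6074 -0.2639  0.058 ] [ 607.4 -264.2] [29.4 14.4] 14.8 zmed 0.0585
0.07 26 [ 0.6318 -0.0057  0.0761] [633.7  -3.3] [41.1 10.2] 63.4 zmed 0.0765
0.07 216 [ 0.4872 -0.0706  0.0776] [487.1 -70. ] [11.8 58.1] 3.4 zmed 0.0777
0.09 162 [ 0.6441 -0.1193  0.0986] [ 644.7 -119.7] [11.7 42.6] 54.3 zmed 0.099
0.09 167 [ 0.6384 -0.0054  0.0983] [638.8  -5.2] [42.  12.3] 49.0 zmed 0.0986
0.02 224 [0.5858 0.1109 0.0351] [588.2 114.9] [44.7 23.9] 17.4 zmed 0.0359
0.02 52 [ 0.589  -0.2052  0.0309] [ 589.5 -205.3] [29.5  5.4] 11.0 zmed 0.0309
0.02 15 [ 0.5874 -0.0652  0.0397] [586.2 -65.3] [12.6  9.3] 28.5 zmed 0.0397
0.02 17 [ 0.5853 -0.0464  0.0398] [586.9 -44.9] [13.3 10.7] 46.3 zmed 0.0399
0.02 18 [ 0.5804 -0.1498  0.0401] [ 580.9 -151.7] [14.9 10.8] 67.6 zmed 0.0401
0.02 15 [ 0.5775 -0.1682  0.0402] [ 576.7 -168. ] [11.7  7.8] 45.1 zmed 0.0402
0.02 24 [0.5637 0.0348 0.0399] [564.4  34.6] [16.1 12. ] 72.7 zmed 0.0401
0.02 16
[... 2166 characters left out ...]
9 177 [ 0.6393 -0.0013  0.0959] [640.4  -3.1] [42.1 15. ] 46.8 zmed 0.0965
0.02 110 [ 0.5888 -0.2066  0.0335] [ 591.  -213.8] [34.8 27.9] 24.0 zmed 0.0341
0.02 3506 [ 0.5314 -0.0304  0.0363] [573.9 -62.2] [224.5 242.8] 2.9 zmed 0.0394
0.02 44 [ 0.585  -0.1276  0.0399] [ 585.  -126.6] [17.3 27.1] 48.4 zmed 0.0401
0.02 38 [ 0.565  -0.1238  0.04  ] [ 567.4 -123. ] [15.2 37. ] 54.6 zmed 0.0402
0.02 12 [ 0.561  -0.1317  0.0397] [ 560.1 -133.5] [9.7 8.8] 29.3 zmed 0.0396
0.02 12 [ 0.5947 -0.0999  0.0403] [ 595.5 -100.2] [ 5.5 18.6] 6.3 zmed 0.0406
0.02 147 [ 0.5683 -0.0054  0.0399] [567.7  -6.7] [29.7 61.1] 77.5 zmed 0.0401
0.02 197 [0.5857 0.1122 0.0341] [590.3 115.3] [45.  23.6] 18.2 zmed 0.0345
```

View pics/scene0.png

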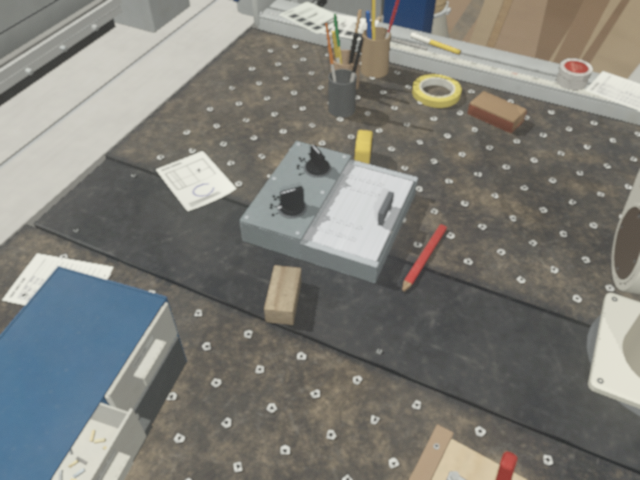

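The sizes and heights agree with the task text. That gives the left dial at about (0.639,-0.0045) with its bar at 48° in the world frame, and the right dial at (0.645,-0.1185) at -36°. Box yaw is about 0.05.

The wrist range allows tool x at bar + 180° for both dials, so I move over the left dial and turn that way.

Units first: shifts go in shares of 750 mm and turns go in shares of pi rad. So 623 mm / 750 = 0.8307, -355 mm / 750 = -0.4733, -2.1 rad / 3.1416 = -0.6685.

Call:
carry_out --pt "0.8307 -0.4733 0.0267 0 0 -0.6685 0.45" --pt "0.8307 -0.4733 0.0267 0 0 -0.6685 0.45" --pt "0.8307 -0.4733 0.0267 0 0 -0.6685 0.45" --pt "0.8307 -0.4733 0.0267 0 0 -0.6685 0.45" --pt "0.8307 -0.4733 0.0267 0 0 -0.6685 0.45" --pt "0.8307 -0.4733 0.0267 0 0 -0.6685 0.45" --pt "0.8307 -0.4733 0.0267 0 0 -0.6685 0.45" --pt "0.8307 -0.4733 0.0267 0 0 -0.6685 0.45" --pt "0.8307 -0.4733 0.0267 0 0 -0.6685 0.45" --pt "0.8307 -0.4733 0.0267 0 0 -0.6685 0.45" --pt "0.8307 -0.4733 0.0267 0 0 -0.6685 0.45" --pt "0.8307 -0.4733 0.0267 0 0 -0.6685 0.45" --force 25

```text
t: 1.6
eef_pos: [0.6411, -0.0015, 0.2097]
tcp_rot: [-0.001, 0.396, 0.918, -0.0]
wrist_force: [-0.7, -1.1, -0.4]
gripper_width: 0.0387
grasp_force: 0.0
```

```bash
cat > g.py <<'E'
import sys
from h import *
from plant import robot
from scipy.spatial.transform import Rotation as R
np.set_printoptions(precision=4,suppress=True)
s=robot.sense();Q=np.asarray(s["tcp_rot"]);r=R.from_quat(np.r_[Q[1:],Q[0]]);M=r.as_matrix()
print("t",s["t"],"pos",s["eef_pos"],"yaw",np.degrees(np.arctan2(M[1,0],M[0,0])),"z",M[:,2],"q",s["q"],"F",s["wrist_force"],"T",s["torque"],"w",s["gripper_width"],"g",s["grasp_force"])
if len(sys.argv)>4:
    x,y,z,a=map(float,sys.argv[1:5]);a=np.radians(a)
    D=np.array([[np.cos(a),np.sin(a),0],[np.sin(a),-np.cos(a),0],[0,0,-1]])
    print("mm",M.T@(np.array([x,y,z])-s["eef_pos"])*1000,"rv",(r.inv()*R.from_matrix(D)).as_rotvec())
E
python3 g.py .6395 -.0045 .12 228
```

```text
t 1.6 pos [ 0.6411 -0.0015  0.2097] yaw 133.3230280357437 z [-0.0014  0.0003 -1.    ] q [-0.0025  0.5392  0.3923  1.4253  0.0003  0.8122] F [-0.71   -1.081  -0.4219] T [-0.028  -0.0138  0.0053] w 0.038669189346588986 g 0.0
mm [-1.2271 -3.1374 89.7055] rv [ 0.0004 -0.0016 -1.6524]
```

In the tool's units: 85 mm / 750 = 0.1133, -3 mm / 750 = -0.004, -1.65 rad / 3.1416 = -0.5252.

Call:
carry_out --pt "-0.0013 -0.004 0.1133 0 0 -0.5252 0.45" --pt "-0.0013 -0.004 0.1133 0 0 -0.5252 0.45" --pt "-0.0013 -0.004 0.1133 0 0 -0.5252 0.45" --pt "-0.0013 -0.004 0.1133 0 0 -0.5252 0.45" --pt "-0.0013 -0.004 0.1133 0 0 -0.5252 0.45" --pt "-0.0013 -0.004 0.1133 0 0 -0.5252 0.45" --pt "-0.0013 -0.004 0.1133 0 0 -0.5252 0.45" --pt "-0.0013 -0.004 0.1133 0 0 -0.5252 0.45" --pt "-0.0013 -0.004 0.1133 0 0 -0.5252 0.45" --pt "-0.0013 -0.004 0.1133 0 0 -0.5252 0.45" --pt "-0.0013 -0.004 0.1133 0 0 -0.5252 0.45"

```text
t: 2.98
eef_pos: [0.6379, -0.0072, 0.1259]
tcp_rot: [-0.0, -0.402, 0.916, 0.0]
wrist_force: [-0.3, -0.1, 0.5]
gripper_width: 0.0383
grasp_force: 0.0
```

```bash
python3 g.py .6395 -.0045 .071 228
python3 - <<'E'
from h import *
from plant import robot
c=robot.capture("scene");f=c["frame"][100:300,200:460,::-1];cv2.imwrite("pics/s1.png",cv2.resize(f,None,fx=3,fy=3,interpolation=2)[:600,:780])
E
```

```text
t 2.975 pos [ 0.6379 -0.0072  0.1259] yaw -132.55689396760704 z [-0.0008  0.     -1.    ] q [-0.0113  0.5723  0.2279  1.2272  0.     -0.8393] F [-0.2614 -0.0986  0.4627] T [ 0.0762  0.0403 -0.0224] w 0.03832903417805216 g 0.0
mm [-3.1048  0.6088 54.8919] rv [ 0.0006 -0.0005 -0.0097]
```

View pics/s1.png

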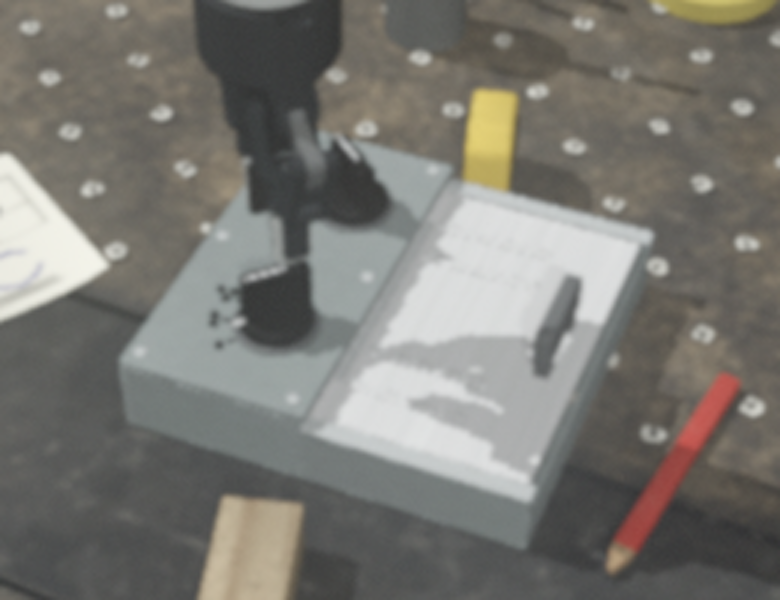

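The open fingers stand over the left dial (about (280,290) in the crop) and are aligned with its bar. I descend and close.

In the tool's units: 54 mm / 750 = 0.072, 30 mm / 750 = 0.04.

Call:
carry_out --pt "-0.004 0.0007 0.04 0 0 0 0.45" --pt "-0.004 0.0007 0.072 0 0 0 0.45" --pt "-0.004 0.0007 0.072 0 0 0 0.45" --pt "-0.004 0.0007 0.072 0 0 0 0.0" --pt "-0.004 0.0007 0.072 0 0 0 0.0" --pt "-0.004 0.0007 0.072 0 0 0 0.0" --pt "-0.004 0.0007 0.072 0 0 0 0.0" --pt "-0.004 0.0007 0.072 0 0 0 0.0" --force 25

```text
t: 4.03
eef_pos: [0.641, -0.0048, 0.0738]
tcp_rot: [0.001, -0.403, 0.915, -0.001]
wrist_force: [1.1, -0.5, 5.5]
gripper_width: 0.0115
grasp_force: 29.3
```

```bash
python3 g.py .6395 -.0045 .071 228
```

```text
t 4.025 pos [ 0.641  -0.0048  0.0738] yaw -132.44754180443604 z [ 0.0032 -0.0003 -1.    ] q [-0.0074  0.6151  0.1599  1.1125 -0.0002 -0.8374] F [ 1.0828 -0.453   5.4681] T [-0.0741 -0.1411 -0.0249] w 0.011493862771206039 g 29.336561858654022
mm [0.7674 1.3284 2.8025] rv [-0.0025  0.0019 -0.0078]
```

The bar is gripped (11.5 mm). Now the coarse turn clockwise (+ about tool z), stopping before the catch window, with a slight lift to unload the tips.

In the tool's units: -2 mm / 750 = -0.0027, 0.55 rad / 3.1416 = 0.1751.

Call:
carry_out --pt "0 0 -0.0027 0 0 0.0095 0" --pt "0 0 -0.0027 0 0 0.0255 0" --pt "0 0 -0.0027 0 0 0.0414 0" --pt "0 0 -0.0027 0 0 0.0573 0" --pt "0 0 -0.0027 0 0 0.0732 0" --pt "0 0 -0.0027 0 0 0.0891 0" --pt "0 0 -0.0027 0 0 0.105 0" --pt "0 0 -0.0027 0 0 0.121 0" --pt "0 0 -0.0027 0 0 0.1369 0" --pt "0 0 -0.0027 0 0 0.1528 0" --pt "0 0 -0.0027 0 0 0.1655 0" --pt "0 0 -0.0027 0 0 0.1751 0"

```text
t: 5.52
eef_pos: [0.6408, -0.0046, 0.0739]
tcp_rot: [0.001, -0.139, 0.99, -0.0]
wrist_force: [5.5, -1.0, -1.6]
gripper_width: 0.0114
grasp_force: 28.4
```

```bash
python3 g.py
cat > look.py <<'E'
import sys
from h import *
from plant import robot
# handle top position along box x, vs reference, both cameras
d=np.array([np.cos(.052),np.sin(.052)])
for n in("top","scene"):
    o=[]
    for c in(dict(np.load(n+"0.npz")),robot.capture(n)):
        w=cloud(c);m=(abs(w[...,2]-.076)<.004)&(abs(w[...,0]-.505)<.055)&(abs(w[...,1]+.07)<.04)
        o.append((w[m][:,:2]@d).mean() if m.any() else np.nan);o.append(int(m.sum()))
    print(n,"handle shift mm",(o[2]-o[0])*1000,o[1],o[3])
E
python3 look.py
```

```text
t 5.525 pos [ 0.6408 -0.0046  0.0739] yaw -164.02208203979586 z [ 0.0016 -0.     -1.    ] q [-0.0071  0.6158  0.1614  1.1148  0.     -0.286 ] F [ 5.4713 -0.9704 -1.6038] T [-0.1597 -1.1578  0.2086] w 0.011444963480326094 g 28.39823842048645
top handle shift mm nan 199 0
scene handle shift mm 0.3719663120285155 179 170
```

In the tool's units: -1 mm / 750 = -0.0013, 0.09 rad / 3.1416 = 0.0286.

Call:
carry_out --pt "-0.0013 0 0 0 0 0.0048 0" --pt "-0.0013 0 0 0 0 0.0095 0" --pt "-0.0013 0 0 0 0 0.0143 0" --pt "-0.0013 0 0 0 0 0.0191 0" --pt "-0.0013 0 0 0 0 0.0239 0" --pt "-0.0013 0 0 0 0 0.0286 0"

```text
t: 6.38
eef_pos: [0.6408, -0.0045, 0.0739]
tcp_rot: [-0.0, -0.094, 0.996, -0.0]
wrist_force: [5.0, -1.3, -5.9]
gripper_width: 0.0113
grasp_force: 28.1
```

```bash
python3 g.py;python3 look.py|tail -1
```

```text
t 6.375 pos [ 0.6408 -0.0045  0.0739] yaw -169.1602160009094 z [-0.0001 -0.0003 -1.    ] q [-0.0069  0.6171  0.1638  1.1177 -0.0003 -0.1961] F [ 5.002  -1.3483 -5.8857] T [-0.3448 -1.1282  0.1861] w 0.011281506215585364 g 28.05019050836563
scene handle shift mm 0.2246094758531214 179 174
```

In the tool's units: 0.09 rad / 3.1416 = 0.0286.

Call:
carry_out --pt "0 0 0 0 0 0.0048 0" --pt "0 0 0 0 0 0.0095 0" --pt "0 0 0 0 0 0.0143 0" --pt "0 0 0 0 0 0.0191 0" --pt "0 0 0 0 0 0.0239 0" --pt "0 0 0 0 0 0.0286 0"

```text
t: 7.22
eef_pos: [0.6407, -0.0044, 0.0739]
tcp_rot: [-0.0, -0.05, 0.999, -0.0]
wrist_force: [4.5, -1.8, -4.9]
gripper_width: 0.0115
grasp_force: 28.1
```

```bash
python3 g.py;python3 look.py|tail -1
```

```text
t 7.225 pos [ 0.6407 -0.0044  0.0739] yaw -174.31883992253307 z [-0.0002 -0.0001 -1.    ] q [-0.0069  0.6171  0.1638  1.1177 -0.0001 -0.106 ] F [ 4.4866 -1.8469 -4.9353] T [-0.3119 -1.1628  0.2056] w 0.011505641833128475 g 28.120671808719635
scene handle shift mm 0.1807712550344065 179 183
```

In the tool's units: 0.06 rad / 3.1416 = 0.0191.

Call:
carry_out --pt "0 0 0 0 0 0.0048 0" --pt "0 0 0 0 0 0.0095 0" --pt "0 0 0 0 0 0.0143 0" --pt "0 0 0 0 0 0.0191 0"

```text
t: 7.82
eef_pos: [0.6407, -0.0044, 0.0739]
tcp_rot: [-0.0, -0.02, 1.0, -0.0]
wrist_force: [5.5, -0.7, -5.2]
gripper_width: 0.0117
grasp_force: 28.0
```

```bash
python3 g.py;python3 look.py|tail -1
```

```text
t 7.825 pos [ 0.6407 -0.0044  0.0739] yaw -177.76289972267094 z [-0.0002 -0.0001 -1.    ] q [-0.0068  0.6171  0.1638  1.1177 -0.0001 -0.0459] F [ 5.5084 -0.7036 -5.2099] T [-0.2513 -1.1348  0.1323] w 0.011737430212074941 g 28.00343245267868
scene handle shift mm 0.14171065424972706 179 178
```

In the tool's units: 0.06 rad / 3.1416 = 0.0191.

Call:
carry_out --pt "0 0 0 0 0 0.0048 0" --pt "0 0 0 0 0 0.0095 0" --pt "0 0 0 0 0 0.0143 0" --pt "0 0 0 0 0 0.0191 0"

```text
t: 8.43
eef_pos: [0.6408, -0.0044, 0.0739]
tcp_rot: [-0.0, 0.01, 1.0, 0.0]
wrist_force: [5.2, -1.6, -6.0]
gripper_width: 0.0114
grasp_force: 27.9
```

```bash
python3 g.py;python3 look.py|tail -1
```

```text
t 8.425 pos [ 0.6408 -0.0044  0.0739] yaw 178.79741684794587 z [-0.0002  0.     -1.    ] q [-0.0069  0.6171  0.1638  1.1177  0.      0.0141] F [ 5.1534 -1.5779 -5.9714] T [-0.2731 -1.1349  0.1069] w 0.011430773815538033 g 27.906075417995453
scene handle shift mm 0.3110157916844658 179 172
```

In the tool's units: 0.045 rad / 3.1416 = 0.0143.

Call:
carry_out --pt "0 0 0 0 0 0.0048 0" --pt "0 0 0 0 0 0.0095 0" --pt "0 0 0 0 0 0.0143 0"

```text
t: 8.9
eef_pos: [0.6407, -0.0044, 0.0739]
tcp_rot: [-0.0, 0.033, 0.999, -0.0]
wrist_force: [5.0, -2.2, -6.0]
gripper_width: 0.0114
grasp_force: 28.5
```

```bash
python3 g.py;python3 look.py|tail -1
```

```text
t 8.9 pos [ 0.6407 -0.0044  0.0739] yaw 176.2422912476369 z [-0.0002 -0.     -1.    ] q [-0.0068  0.6171  0.1638  1.1177 -0.      0.0588] F [ 4.9641 -2.1837 -5.9745] T [-0.3046 -1.0576  0.2383] w 0.011427361690918358 g 28.47037822008133
scene handle shift mm 0.43564148065022845 179 168
```

In the tool's units: 0.045 rad / 3.1416 = 0.0143.

Call:
carry_out --pt "0 0 0 0 0 0.0048 0" --pt "0 0 0 0 0 0.0095 0" --pt "0 0 0 0 0 0.0143 0"

```text
t: 9.38
eef_pos: [0.6407, -0.0044, 0.0739]
tcp_rot: [-0.0, 0.055, 0.998, 0.0]
wrist_force: [4.9, -1.2, -5.3]
gripper_width: 0.0112
grasp_force: 28.1
```

```bash
python3 g.py;python3 look.py|tail -1
```

```text
t 9.375 pos [ 0.6407 -0.0044  0.0739] yaw 173.64954738502837 z [-0.0002  0.     -1.    ] q [-0.0068  0.6171  0.1638  1.1177  0.      0.104 ] F [ 4.8711 -1.2019 -5.3134] T [-0.2903 -1.1413  0.1709] w 0.011160639584580493 g 28.050212860107422
scene handle shift mm 0.2793780133917845 179 172
```

In the tool's units: 0.06 rad / 3.1416 = 0.0191.

Call:
carry_out --pt "0 0 0 0 0 0.0048 0" --pt "0 0 0 0 0 0.0095 0" --pt "0 0 0 0 0 0.0143 0" --pt "0 0 0 0 0 0.0191 0"

```text
t: 9.98
eef_pos: [0.6407, -0.0043, 0.0739]
tcp_rot: [-0.0, 0.085, 0.996, 0.0]
wrist_force: [5.8, -2.0, -5.6]
gripper_width: 0.0115
grasp_force: 27.8
```

```bash
python3 g.py;python3 look.py|tail -1
```

```text
t 9.975 pos [ 0.6407 -0.0043  0.0739] yaw 170.19463892308445 z [-0.0002  0.0002 -1.    ] q [-0.0068  0.6171  0.1638  1.1177  0.0002  0.1644] F [ 5.7847 -2.0241 -5.576 ] T [-0.1889 -1.113   0.0656] w 0.011452191696362217 g 27.77753233909607
scene handle shift mm 0.33001480152861085 179 171
```

In the tool's units: 0.03 rad / 3.1416 = 0.0095.

Call:
carry_out --pt "0 0 0 0 0 0.0048 0" --pt "0 0 0 0 0 0.0095 0"

```text
t: 10.32
eef_pos: [0.6407, -0.0042, 0.0739]
tcp_rot: [-0.0, 0.1, 0.995, 0.0]
wrist_force: [4.8, -0.5, -4.6]
gripper_width: 0.0113
grasp_force: 27.7
```

```bash
python3 g.py;python3 look.py|tail -1
```

```text
t 10.325 pos [ 0.6407 -0.0042  0.0739] yaw 168.47286355340216 z [-0.0002  0.0003 -1.    ] q [-0.0068  0.6171  0.1638  1.1177  0.0003  0.1944] F [ 4.849  -0.4712 -4.6343] T [-0.2034 -1.1274  0.0283] w 0.011347776228251527 g 27.74801015853882
scene handle shift mm 1.1903474515969625 179 170
```

The torque has dropped and the cover is starting to creep, so the catch is near. I continue in small steps.

In the tool's units: 0.03 rad / 3.1416 = 0.0095.

Call:
carry_out --pt "0 0 0 0 0 0.0032 0" --pt "0 0 0 0 0 0.0064 0" --pt "0 0 0 0 0 0.0095 0"

```text
t: 10.8
eef_pos: [0.6407, -0.0042, 0.0739]
tcp_rot: [-0.0, 0.115, 0.993, 0.0]
wrist_force: [4.5, -0.5, -4.7]
gripper_width: 0.0115
grasp_force: 27.7
```

```bash
python3 g.py;python3 look.py|tail -1
```

```text
t 10.8 pos [ 0.6407 -0.0042  0.0739] yaw 166.75609066394807 z [-0.0002  0.0003 -1.    ] q [-0.0067  0.6171  0.1638  1.1177  0.0003  0.2244] F [ 4.5472 -0.4573 -4.7286] T [-0.2326 -1.0964 -0.0316] w 0.011542996550397219 g 27.745748162269592
scene handle shift mm 2.5242523598075217 179 178
```

In the tool's units: 0.03 rad / 3.1416 = 0.0095.

Call:
carry_out --pt "0 0 0 0 0 0.0032 0" --pt "0 0 0 0 0 0.0064 0" --pt "0 0 0 0 0 0.0095 0"

```text
t: 11.28
eef_pos: [0.6407, -0.0042, 0.0739]
tcp_rot: [-0.0, 0.13, 0.992, 0.0]
wrist_force: [4.8, -0.9, -4.4]
gripper_width: 0.0114
grasp_force: 27.8
```

```bash
python3 g.py;python3 look.py|tail -1
```

```text
t 11.275 pos [ 0.6407 -0.0042  0.0739] yaw 165.04926397546132 z [-0.0002  0.0003 -1.    ] q [-0.0067  0.6171  0.1638  1.1177  0.0003  0.2542] F [ 4.8308 -0.8807 -4.4334] T [-0.1821 -1.1468 -0.0209] w 0.011441806289870139 g 27.78057485818863
scene handle shift mm 7.639027949089494 179 167
```

The cover jumped about 8 mm. I hold briefly, check, then release.

In the tool's units: 0.01 rad / 3.1416 = 0.0032.

Call:
carry_out --pt "0 0 0 0 0 0.0032 0" --pt "0 0 0 0 0 0.0032 0"

```text
t: 11.62
eef_pos: [0.6407, -0.0042, 0.0739]
tcp_rot: [-0.0, 0.135, 0.991, 0.0]
wrist_force: [5.6, -1.6, -5.7]
gripper_width: 0.0117
grasp_force: 27.7
```

```bash
python3 g.py;python3 look.py|tail -1
```

```text
t 11.625 pos [ 0.6407 -0.0042  0.0739] yaw 164.48692714941396 z [-0.0002  0.0003 -1.    ] q [-0.0067  0.6171  0.1638  1.1177  0.0003  0.264 ] F [ 5.6338 -1.5931 -5.7464] T [-0.2209 -1.1307 -0.0079] w 0.011679817763866897 g 27.7470400929451
scene handle shift mm 7.737397663805712 179 171
```

Left dial caught. I release, lift, and compute the shift to the right dial.

In the tool's units: -55 mm / 750 = -0.0733, -30 mm / 750 = -0.04, 0.01 rad / 3.1416 = 0.0032.

Call:
carry_out --pt "0 0 0 0 0 0.0032 0.45" --pt "0 0 0 0 0 0.0032 0.45" --pt "0 0 0 0 0 0.0032 0.45" --pt "0 0 -0.04 0 0 0.0032 0.45" --pt "0 0 -0.0733 0 0 0.0032 0.45" --pt "0 0 -0.0733 0 0 0.0032 0.45"

```text
t: 12.48
eef_pos: [0.6424, -0.0043, 0.1321]
tcp_rot: [0.003, 0.139, 0.99, 0.0]
wrist_force: [0.5, -0.2, 0.1]
gripper_width: 0.0384
grasp_force: 0.0
```

```bash
python3 g.py .6457 -.119 .125 144;python3 look.py|tail -1
python3 - <<'E'
from h import *
from plant import robot
c=robot.capture("scene");w=cloud(c)
m=((w[...,2]>.09)&(w[...,2]<.104)&(abs(w[...,0]-.645)<.04)&(abs(w[...,1]+.118)<.035)).astype(np.uint8)
P=w[m>0];print(len(P),cv2.minAreaRect(P[:,:2].astype(np.float32)*1000))
E
```

```text
t 12.475 pos [ 0.6424 -0.0043  0.1321] yaw 163.96655311316715 z [ 0.0052  0.0001 -1.    ] q [-0.0067  0.5722  0.2445  1.2379  0.0002  0.2731] F [ 0.5444 -0.2075  0.145 ] T [ 0.0336 -0.0072 -0.0158] w 0.03835771065615505 g 0.0
mm [ -34.8709 -109.3484    7.1038] rv [0.0024 0.0046 0.3485]
scene handle shift mm 7.7170971690008745 179 171
127 ((645.8844604492188, -117.54232788085938), (14.454300880432129, 47.34315490722656), 55.28311538696289)
```

In the tool's units: -109 mm / 750 = -0.1453, -54 mm / 750 = -0.072, 0.348 rad / 3.1416 = 0.1108.

Call:
carry_out --pt "-0.0227 -0.072 0.004 0 0 0.0541 0.45" --pt "-0.0467 -0.1453 0.0093 0.0006 0.0013 0.1108 0.45" --pt "-0.0467 -0.1453 0.0093 0.0006 0.0013 0.1108 0.45" --pt "-0.0467 -0.1453 0.0093 0.0006 0.0013 0.1108 0.45" --pt "-0.0467 -0.1453 0.0093 0.0006 0.0013 0.1108 0.45"

```text
t: 13.25
eef_pos: [0.644, -0.1174, 0.1217]
tcp_rot: [-0.003, 0.308, 0.951, -0.001]
wrist_force: [1.0, 0.4, 0.2]
gripper_width: 0.0385
grasp_force: 0.0
```

```bash
python3 g.py .6457 -.119 .0735 144
python3 - <<'E'
from h import *
from plant import robot
c=robot.capture("scene");f=c["frame"][100:300,200:460,::-1];cv2.imwrite("pics/s2.png",cv2.resize(f,None,fx=3,fy=3,interpolation=2)[:600,:780])
E
```

```text
t 13.25 pos [ 0.644  -0.1174  0.1217] yaw 144.15050270908037 z [-0.0056  0.0005 -1.    ] q [-0.18    0.6123  0.2863  1.2504 -0.0005  0.4457] F [0.9563 0.4482 0.2425] T [ 0.0062 -0.0116  0.0181] w 0.03849443784028813 g 0.0
mm [-2.5855 -0.1953 48.2295] rv [-0.0029 -0.0048  0.0026]
```

View pics/s2.png

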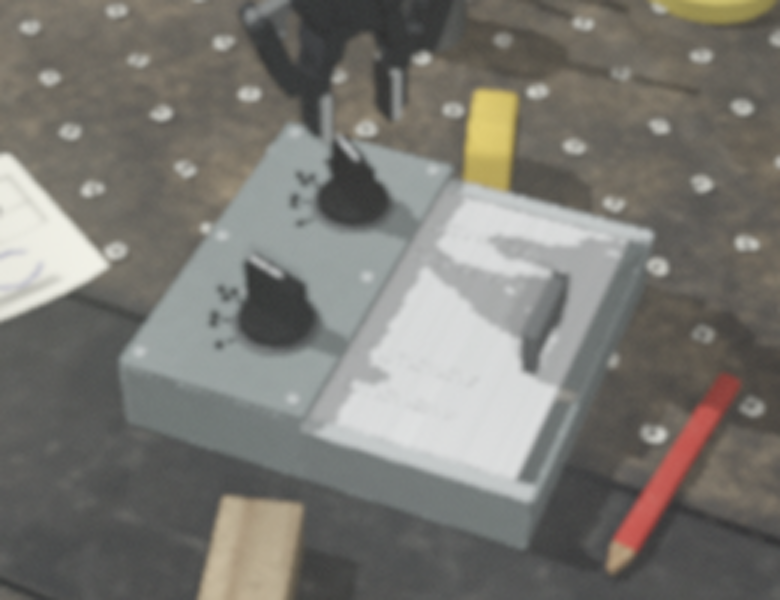

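The left dial has turned and the cover has shifted. The open fingers straddle the right dial's bar at around (345,150). I descend and close.

In the tool's units: 47 mm / 750 = 0.0627, 25 mm / 750 = 0.0333, -0.005 rad / 3.1416 = -0.0016.

Call:
carry_out --pt "-0.0033 0 0.0333 -0.001 -0.0016 0 0.45" --pt "-0.0033 0 0.0627 -0.001 -0.0016 0 0.45" --pt "-0.0033 0 0.0627 -0.001 -0.0016 0 0.45" --pt "-0.0033 0 0.0627 -0.001 -0.0016 0 0.0" --pt "-0.0033 0 0.0627 -0.001 -0.0016 0 0.0" --pt "-0.0033 0 0.0627 -0.001 -0.0016 0 0.0" --pt "-0.0033 0 0.0627 -0.001 -0.0016 0 0.0" --pt "-0.0033 0 0.0627 -0.001 -0.0016 0 0.0" --force 25

```text
t: 14.3
eef_pos: [0.647, -0.1201, 0.0768]
tcp_rot: [0.002, 0.309, 0.951, 0.0]
wrist_force: [-0.4, 3.0, 6.5]
gripper_width: 0.0113
grasp_force: 28.1
```

```bash
python3 g.py .6457 -.119 .0735 144
```

```text
t 14.3 pos [ 0.647  -0.1201  0.0768] yaw 144.04295194165567 z [ 0.0039 -0.0003 -1.    ] q [-0.1837  0.6442  0.2211  1.1438  0.0004  0.4439] F [-0.3773  3.016   6.54  ] T [0.3682 0.1332 0.0223] w 0.011291835330118615 g 28.0520761013031
mm [1.6608 0.1168 3.2964] rv [0.002  0.0033 0.0008]
```

In the tool's units: -1 mm / 750 = -0.0013, -0.18 rad / 3.1416 = -0.0573.

Call:
carry_out --pt "0 0 -0.0013 0 0 -0.0095 0" --pt "0 0 -0.0013 0 0 -0.0255 0" --pt "0 0 -0.0013 0 0 -0.0414 0" --pt "0 0 -0.0013 0 0 -0.0573 0" --pt "0 0 -0.0013 0 0 -0.0732 0" --pt "0 0 -0.0013 0 0 -0.0891 0" --pt "0 0 -0.0013 0 0 -0.105 0" --pt "0 0 -0.0013 0 0 -0.121 0" --pt "0 0 -0.0013 0 0 -0.1369 0" --pt "0 0 -0.0013 0 0 -0.1496 0" --pt "0 0 -0.0013 0 0 -0.1592 0" --pt "0 0 -0.0013 0 0 -0.1639 0"

```text
t: 15.8
eef_pos: [0.6468, -0.1202, 0.0768]
tcp_rot: [0.002, 0.056, 0.998, -0.0]
wrist_force: [2.0, 1.2, 3.9]
gripper_width: 0.0114
grasp_force: 27.8
```

```bash
python3 g.py;python3 look.py|tail -1
```

```text
t 15.8 pos [ 0.6468 -0.1202  0.0768] yaw 173.59233199132606 z [ 0.0031 -0.0005 -1.    ] q [-0.1838  0.6446  0.2218  1.1449  0.0001 -0.072 ] F [2.0077 1.2185 3.8939] T [ 0.3649 -0.4425 -0.0541] w 0.011448063112225595 g 27.7774715423584
scene handle shift mm 8.14541445302891 179 171
```

In the tool's units: -0.09 rad / 3.1416 = -0.0286.

Call:
carry_out --pt "0 0 0 0 0 -0.0048 0" --pt "0 0 0 0 0 -0.0095 0" --pt "0 0 0 0 0 -0.0143 0" --pt "0 0 0 0 0 -0.0191 0" --pt "0 0 0 0 0 -0.0239 0" --pt "0 0 0 0 0 -0.0286 0"

```text
t: 16.65
eef_pos: [0.6468, -0.1203, 0.0768]
tcp_rot: [0.002, 0.011, 1.0, -0.0]
wrist_force: [3.4, 2.9, 5.0]
gripper_width: 0.0112
grasp_force: 28.0
```

```bash
python3 g.py;python3 look.py|tail -1
```

```text
t 16.65 pos [ 0.6468 -0.1203  0.0768] yaw 178.75586167083355 z [ 0.003  -0.0006 -1.    ] q [-0.1838  0.6447  0.2218  1.1449 -0.0001 -0.1621] F [3.368  2.8639 4.977 ] T [ 0.44   -0.7604 -0.1074] w 0.011154617773298639 g 27.996273636817932
scene handle shift mm 8.06117555120628 179 174
```

In the tool's units: -0.075 rad / 3.1416 = -0.0239.

Call:
carry_out --pt "0 0 0 0 0 -0.0048 0" --pt "0 0 0 0 0 -0.0095 0" --pt "0 0 0 0 0 -0.0143 0" --pt "0 0 0 0 0 -0.0191 0" --pt "0 0 0 0 0 -0.0239 0"

```text
t: 17.38
eef_pos: [0.6468, -0.1203, 0.0768]
tcp_rot: [0.001, -0.027, 1.0, -0.0]
wrist_force: [3.1, 1.3, 4.7]
gripper_width: 0.0112
grasp_force: 28.0
```

```bash
python3 g.py;python3 look.py|tail -1
```

```text
t 17.375 pos [ 0.6468 -0.1203  0.0768] yaw -176.95414347636094 z [ 0.003  -0.0007 -1.    ] q [-0.1839  0.6447  0.2218  1.1449 -0.0001 -0.237 ] F [3.0531 1.316  4.6779] T [ 0.409  -0.7469 -0.1658] w 0.011155448534068215 g 28.023245930671692
scene handle shift mm 8.187773113479846 179 175
```

In the tool's units: -0.045 rad / 3.1416 = -0.0143.

Call:
carry_out --pt "0 0 0 0 0 -0.0048 0" --pt "0 0 0 0 0 -0.0095 0" --pt "0 0 0 0 0 -0.0143 0"

```text
t: 17.85
eef_pos: [0.6468, -0.1203, 0.0768]
tcp_rot: [0.001, -0.049, 0.999, -0.0]
wrist_force: [3.2, 2.2, 5.1]
gripper_width: 0.0115
grasp_force: 28.0
```

```bash
python3 g.py;python3 look.py|tail -1
```

```text
t 17.85 pos [ 0.6468 -0.1203  0.0768] yaw -174.3611267429217 z [ 0.003  -0.0007 -1.    ] q [-0.1838  0.6446  0.2218  1.1449 -0.0002 -0.2822] F [3.1794 2.1578 5.1209] T [ 0.4661 -0.7324 -0.0994] w 0.011450729585331903 g 27.989669144153595
scene handle shift mm 8.244811730006518 179 168
```

In the tool's units: -0.045 rad / 3.1416 = -0.0143.

Call:
carry_out --pt "0 0 0 0 0 -0.0048 0" --pt "0 0 0 0 0 -0.0095 0" --pt "0 0 0 0 0 -0.0143 0"

```text
t: 18.32
eef_pos: [0.6468, -0.1203, 0.0768]
tcp_rot: [0.001, -0.072, 0.997, -0.001]
wrist_force: [3.7, 1.6, 4.8]
gripper_width: 0.0115
grasp_force: 28.0
```

```bash
python3 g.py;python3 look.py|tail -1
```

```text
t 18.325 pos [ 0.6468 -0.1203  0.0768] yaw -171.77736646583642 z [ 0.003  -0.0009 -1.    ] q [-0.1838  0.6446  0.2218  1.1449 -0.0003 -0.3273] F [3.7323 1.6091 4.8192] T [ 0.3394 -0.6945 -0.0739] w 0.011465706639608986 g 27.974087297916412
scene handle shift mm 8.349116665517242 179 168
```

In the tool's units: -0.045 rad / 3.1416 = -0.0143.

Call:
carry_out --pt "0 0 0 0 0 -0.0048 0" --pt "0 0 0 0 0 -0.0095 0" --pt "0 0 0 0 0 -0.0143 0"

```text
t: 18.8
eef_pos: [0.6468, -0.1203, 0.0768]
tcp_rot: [0.001, -0.094, 0.996, -0.001]
wrist_force: [3.4, 1.2, 5.8]
gripper_width: 0.0112
grasp_force: 28.0
```

```bash
python3 g.py;python3 look.py|tail -1
```

```text
t 18.8 pos [ 0.6468 -0.1203  0.0768] yaw -169.1911685675685 z [ 0.003  -0.0008 -1.    ] q [-0.1838  0.6446  0.2218  1.1449 -0.0003 -0.3725] F [3.4385 1.2295 5.8303] T [ 0.4118 -0.8153  0.0217] w 0.011215446033364216 g 27.97069877386093
scene handle shift mm 9.494812934568719 179 173
```

Cover creep again (+1.3 mm) and the torque has dropped: the second catch is near.

In the tool's units: -0.03 rad / 3.1416 = -0.0095.

Call:
carry_out --pt "0 0 0 0 0 -0.0032 0" --pt "0 0 0 0 0 -0.0064 0" --pt "0 0 0 0 0 -0.0095 0"

```text
t: 19.27
eef_pos: [0.6468, -0.1204, 0.0768]
tcp_rot: [0.001, -0.109, 0.994, -0.001]
wrist_force: [3.9, 1.5, 5.1]
gripper_width: 0.0112
grasp_force: 28.0
```

```bash
python3 g.py;python3 look.py|tail -1
```

```text
t 19.275 pos [ 0.6468 -0.1204  0.0768] yaw -167.48070768435764 z [ 0.003  -0.0009 -1.    ] q [-0.1838  0.6446  0.2218  1.1449 -0.0003 -0.4023] F [3.9124 1.5009 5.1352] T [ 0.2993 -0.7121 -0.0038] w 0.011154493932770576 g 27.97030359506607
scene handle shift mm 11.849214341079605 179 167
```

In the tool's units: -0.02 rad / 3.1416 = -0.0064.

Call:
carry_out --pt "0 0 0 0 0 -0.0032 0" --pt "0 0 0 0 0 -0.0064 0"

```text
t: 19.62
eef_pos: [0.6468, -0.1204, 0.0768]
tcp_rot: [0.001, -0.119, 0.993, -0.001]
wrist_force: [3.3, 1.2, 4.8]
gripper_width: 0.0113
grasp_force: 28.0
```

```bash
python3 g.py;python3 look.py|tail -1
```

```text
t 19.625 pos [ 0.6468 -0.1204  0.0768] yaw -166.34550025325643 z [ 0.0029 -0.0009 -1.    ] q [-0.1839  0.6447  0.2218  1.1449 -0.0003 -0.4222] F [3.3094 1.2023 4.8415] T [ 0.3519 -0.7853 -0.0259] w 0.01127575298777977 g 27.9750394821167
scene handle shift mm 16.43438622938087 179 169
```

In the tool's units: -0.01 rad / 3.1416 = -0.0032.

Call:
carry_out --pt "0 0 0 0 0 -0.0032 0" --pt "0 0 0 0 0 -0.0032 0"

```text
t: 19.98
eef_pos: [0.6468, -0.1204, 0.0768]
tcp_rot: [0.001, -0.124, 0.992, -0.001]
wrist_force: [3.7, 1.7, 5.2]
gripper_width: 0.0114
grasp_force: 28.0
```

```bash
python3 g.py;python3 look.py|tail -1
```

```text
t 19.975 pos [ 0.6468 -0.1204  0.0768] yaw -165.7807264481409 z [ 0.003  -0.0009 -1.    ] q [-0.1838  0.6446  0.2218  1.1449 -0.0003 -0.432 ] F [3.7145 1.7415 5.2117] T [ 0.3943 -0.7645  0.0478] w 0.011385558989005909 g 27.970973253250122
scene handle shift mm 21.140316187367112 179 170
```

The cover is ajar by about 21 mm. I release and lift.

In the tool's units: -55 mm / 750 = -0.0733, -30 mm / 750 = -0.04, -0.01 rad / 3.1416 = -0.0032.

Call:
carry_out --pt "0 0 0 0 0 -0.0032 0.45" --pt "0 0 0 0 0 -0.0032 0.45" --pt "0 0 0 0 0 -0.0032 0.45" --pt "0 0 -0.04 0 0 -0.0032 0.45" --pt "0 0 -0.0733 0 0 -0.0032 0.2" --pt "0 0 -0.0733 0 0 -0.0032 0.0" --pt "0 0 -0.0733 0 0 -0.0032 0.0"

```text
t: 20.95
eef_pos: [0.6452, -0.1202, 0.1301]
tcp_rot: [-0.0, -0.128, 0.992, -0.0]
wrist_force: [-0.1, -0.3, 0.9]
gripper_width: -0.0001
grasp_force: 0.0
```

```bash
python3 look.py; python3 g.py .465 -.071 .115 183
python3 - <<'E'
from h import *
from plant import robot
c=robot.capture("scene");f=c["frame"][100:300,200:460,::-1];cv2.imwrite("pics/s3.png",cv2.resize(f,None,fx=3,fy=3,interpolation=2)[:600,:780])
E
```

```text
top handle shift mm 27.85843397106302 199 125
scene handle shift mm 27.81897960247848 179 169
t 21.05 pos [ 0.6449 -0.1201  0.1295] yaw -165.2653694635192 z [-0.0018 -0.     -1.    ] q [-0.1839  0.6071  0.2979  1.2634 -0.0004 -0.4411] F [-0.2994 -0.3533  0.4085] T [-0.0307 -0.0062 -0.0186] w 2.2605588374150495e-05 g 0.0
mm [161.4656  93.2059  14.827 ] rv [ 0.0002 -0.0018  0.2048]
```

View pics/s3.png

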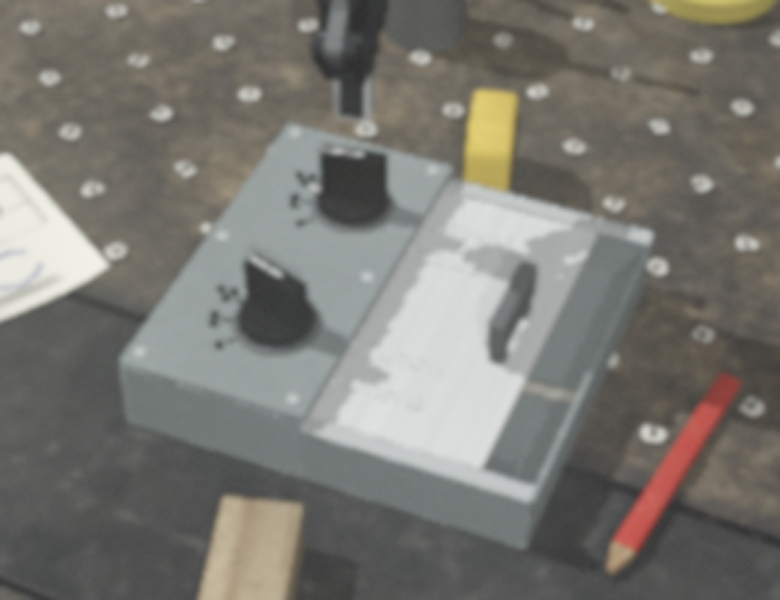

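The cover is 28 mm open, with the handle at (513,310) in the crop, around world x 0.515. I bring the shut fingers behind the handle and then lower them.

In the tool's units: 160 mm / 750 = 0.2133, 115 mm / 750 = 0.1533, 0.2 rad / 3.1416 = 0.0637.

Call:
carry_out --pt "0.08 0.0467 0 0 0 0.0318 0" --pt "0.1533 0.088 0.0107 0 0 0.0637 0" --pt "0.2133 0.124 0.02 0 0 0.0637 0" --pt "0.2133 0.124 0.02 0 0 0.0637 0" --pt "0.2133 0.124 0.0533 0 0 0.0637 0" --pt "0.2133 0.124 0.0907 0 0 0.0637 0" --pt "0.2133 0.124 0.0907 0 0 0.0637 0" --pt "0.2133 0.124 0.0907 0 0 0.0637 0" --force 40

```text
t: 22.1
eef_pos: [0.4687, -0.0712, 0.0636]
tcp_rot: [0.001, -0.029, 1.0, -0.0]
wrist_force: [0.2, 0.3, 0.4]
gripper_width: -0.0004
grasp_force: 0.0
```

```bash
python3 g.py .556 -.067 .061 183
```

```text
t 22.1 pos [ 0.4687 -0.0712  0.0636] yaw -176.72458482092955 z [ 0.0022 -0.0007 -1.    ] q [-0.1505  0.3354 -0.3387  0.8945 -0.0003 -0.2077] F [0.1875 0.301  0.4416] T [ 0.0353 -0.0194  0.01  ] w -0.00040049671954021373 g 0.0
mm [-87.4043  -0.8007   2.7697] rv [-0.0008  0.0021  0.0048]
```

In the tool's units: -67 mm / 750 = -0.0893, -62 mm / 750 = -0.0827.

Call:
carry_out --pt "-0.0107 0 0.0013 0 0 0 0" --pt "-0.0213 0 0.0013 0 0 0 0" --pt "-0.0293 0 0.0013 0 0 0 0" --pt "-0.036 0 0.0013 0 0 0 0" --pt "-0.0427 0 0.0013 0 0 0 0" --pt "-0.0493 0 0.0013 0 0 0 0" --pt "-0.056 0 0.0013 0 0 0 0" --pt "-0.0627 0 0.0013 0 0 0 0" --pt "-0.0693 0 0.0013 0 0 0 0" --pt "-0.076 0 0.0013 0 0 0 0" --pt "-0.0827 0 0.0013 0 0 0 0" --pt "-0.0893 0 0.0013 0 0 0 0"

```text
t: 23.6
eef_pos: [0.5313, -0.0675, 0.0618]
tcp_rot: [-0.003, -0.028, 1.0, -0.001]
wrist_force: [-9.9, -1.9, 7.4]
gripper_width: -0.0003
grasp_force: 4.9
```

```bash
python3 g.py; sed -i 's/-.505)<.055/-.53)<.065/' look.py; python3 look.py
```

```text
t 23.6 pos [ 0.5313 -0.0675  0.0618] yaw -176.75929359807037 z [-0.0055 -0.0013 -1.    ] q [-0.1253  0.4467 -0.1671  0.9623 -0.002  -0.1819] F [-9.8836 -1.8893  7.4435] T [-0.319   1.9412 -0.0344] w -0.0003487235879494916 g 4.896598868072033
top handle shift mm nan 199 0
scene handle shift mm 54.29580199229633 179 133
```

In the tool's units: -26 mm / 750 = -0.0347, -24 mm / 750 = -0.032.

Call:
carry_out --pt "-0.0053 0 0 0 0 0 0" --pt "-0.0107 0 0 0 0 0 0" --pt "-0.016 0 0 0 0 0 0" --pt "-0.0213 0 0 0 0 0 0" --pt "-0.0253 0 0 0 0 0 0" --pt "-0.0293 0 0 0 0 0 0" --pt "-0.032 0 0 0 0 0 0" --pt "-0.0347 0 0 0 0 0 0" --pt "-0.0347 0 0 0 0 0 0"

```text
t: 24.82
eef_pos: [0.5504, -0.0665, 0.0615]
tcp_rot: [-0.009, -0.028, 1.0, -0.001]
wrist_force: [-24.4, -2.9, 19.4]
gripper_width: 0.0002
grasp_force: 12.4
```

```bash
python3 g.py; python3 look.py
```

```text
t 24.825 pos [ 0.5504 -0.0665  0.0615] yaw -176.81110691590143 z [-0.0182 -0.0022 -0.9998] q [-0.1179  0.488  -0.0989  1.0017 -0.0043 -0.1735] F [-24.3926  -2.913   19.3867] T [-0.5312  4.8418 -0.0215] w 0.00023893227298971742 g 12.431224286556244
top handle shift mm nan 199 0
scene handle shift mm 72.24926058524639 179 131
```

Run:
```python
from h import *
from plant import robot
c=robot.capture("scene");f=c["frame"][100:300,200:460,::-1];cv2.imwrite("pics/s4.png",cv2.resize(f,None,fx=3,fy=3,interpolation=2)[:600,:780])
```

```text
(no output)
```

View pics/s4.png

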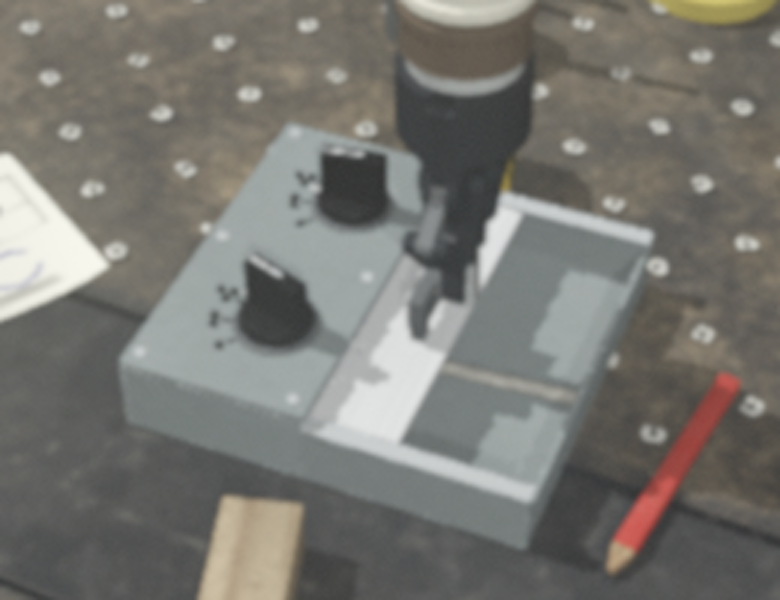

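The cover is almost fully in at (420,330) and the fingers are against the handle. I back off and measure unobstructed, since the finger points bias the reading.

In the tool's units: -100 mm / 750 = -0.1333, -50 mm / 750 = -0.0667.

Call:
carry_out --pt "-0.0133 0 -0.0013 0 0 0 0" --pt "0 0 -0.0013 0 0 0 0" --pt "0.04 0 -0.0027 0 0 0 0" --pt "0.04 0 -0.0667 0 0 0 0" --pt "0.0667 0 -0.1333 0 0 0 0" --pt "0.1333 0 -0.1333 0 0 0 0" --pt "0.1333 0 -0.1333 0 0 0 0"

```text
t: 25.85
eef_pos: [0.4569, -0.0711, 0.1619]
tcp_rot: [-0.001, -0.028, 1.0, 0.0]
wrist_force: [0.9, 0.6, 0.5]
gripper_width: 0.0001
grasp_force: 0.0
```

```bash
python3 g.py; python3 look.py;python3 - <<'E'
from h import *
from plant import robot
c=robot.capture("scene");w=cloud(c);c0=dict(np.load("scene0.npz"));w0=cloud(c0)
for a in(w0,w):
    m=(abs(a[...,2]-.076)<.004)&(abs(a[...,0]-.53)<.065)&(abs(a[...,1]+.07)<.04);P=a[m];print(P.min(0),P.max(0),P.mean(0),len(P))
E
```

```text
t 25.85 pos [ 0.4569 -0.0711  0.1619] yaw -176.76676833068638 z [-0.0014  0.     -1.    ] q [-0.1543  0.2123 -0.2183  1.1415 -0.0002 -0.2107] F [0.8996 0.5967 0.4811] T [ 0.0339 -0.0047  0.0164] w 0.0001446736818498678 g 0.0
top handle shift mm 78.42783181204626 199 197
scene handle shift mm 78.39871500337603 179 164
[ 0.48123687 -0.09786345  0.07207729] [ 0.49626228 -0.03712317  0.0798406 ] [ 0.4877779  -0.06616153  0.07626495] 179
[ 0.55929895 -0.09323491  0.07219518] [ 0.57427178 -0.03264341  0.07989655] [ 0.56613522 -0.0620853   0.0760665 ] 165
```

Both cameras show the cover about 78 mm open, above the 72 mm needed, and the arm is clear. I hand in.

```bash
python3 -c "
from plant import robot
print(robot.hand_in())"
```

```text
the job is handed in; nothing more can be done
None
```

The box is open and handed in: the left dial caught, then the right, and the cover now measures about 78 mm open with the arm clear; the pass/fail verdict was not shown.

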